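# Strip the rear sprocket off the hub stand

## Task

Take the hub stand's stack apart in reverse order of assembly: first lift off the red lock cap and stand it upright on the round green mat, as it stood on the stack, and only then lift the bright steel sprocket off its axle and lay it flat in the aluminium tray, sleeve up. Put both down and let go of them without dropping them; the dark sprocket and the black cap are spares and are not wanted.

Things in the scene. Friction and masses are not known exactly. Their poses are not given: they have to be found in the camera images.
- lock_cap_mid (a point): Red knurled cap, upright cylinder 44 mm across, 46 mm high, steel disc on its flat top, 110 g. Point: its centre, 23 mm above its underside; z up its axis. Bore below 28 mm wide, 32 mm deep. It rests loosely (no thread) on the sprocket's sleeve; the 18 mm axle reaches 16 mm into the bore: lift straight up over 20 mm to free it. Stack top 134 mm above the table. A black cap stands elsewhere.
- sprocket_mid (a point): Bright steel sprocket: toothed plate 5 mm thick, 87 mm across, below an upright sleeve 40 mm across (grip this); 60 mm high, 300 g. Point: its centre, 30 mm above its underside; z up the sleeve. Loose on a fixed 18 mm axle (5 mm play all round) on a wood block 110 mm square; its underside is 28 mm, the axle's end 104 mm above the table: lift straight up over 76 mm. A dark one stands elsewhere.
- tray: Shallow aluminium tray, fixed to the table, 190 mm (its x) by 170 mm (its y), rim 14 mm high, walls and floor 3 mm thick. The origin is the centre of its underside, on the table; the inner floor is 3 mm above it.
- mat_top (a point): Round green plastic mat, fixed to the table, 130 mm in diameter and 4 mm thick. The point is the centre of its upper face, 4 mm above the table.
Mind the look-alikes: they are no part of the job. Leave any blue, orange or purple look-alike of the part that bears sprocket_mid alone.

How it is judged (in metres and radians):
On the way:
1. the red cap stands on the green mat, released, while the sprocket is still on its axle (horizontal distance between lock_cap_mid and mat_top below 0.05 m and z of lock_cap_mid in the frame of mat_top between 0.015 and 0.031 m and angle between lock_cap_mid's own z axis and vertical below 0.17 rad and contact force between the fingers and lock_cap below 0.2 N and linear speed of lock_cap below 0.03 m/s and distance of sprocket_mid from where it was at the start of the episode below 0.02 m), for 0.2 s.
At the end, for the whole second after the job is handed in: The red cap stands upright (within 10 degrees) on the green mat, its axis within 50 mm of the mat's centre, and the bright sprocket lies flat (within 10 degrees) on the tray's floor inside the rim, sleeve up; both released and at rest (horizontal distance between lock_cap_mid and mat_top below 0.05 m and z of lock_cap_mid in the frame of mat_top between 0.015 and 0.031 m and angle between each of lock_cap_mid, sprocket_mid's own z axis and vertical below 0.17 rad and contact force between the fingers and lock_cap below 0.2 N and linear speed of each of lock_cap, sprocket below 0.03 m/s and x of sprocket_mid in the frame of tray between -0.06 and 0.06 m and y of sprocket_mid in the frame of tray between -0.05 and 0.05 m and z of sprocket_mid in the frame of tray between 0.024 and 0.042 m and contact force between the fingers and sprocket below 0.2 N); the robot touches nothing.
It fails at once if the sprocket is lifted with the cap still on it (distance of sprocket_mid from where it was at the start of the episode above 0.03 m and distance between lock_cap_mid and sprocket_mid below 0.065 m).
It fails at once if the red cap is dropped from more than about 4 cm (linear speed of lock_cap above 0.9 m/s and contact force between the fingers and lock_cap below 0.05 N).
It fails at once if the sprocket is dropped from more than about 4 cm (linear speed of sprocket above 0.9 m/s and contact force between the fingers and sprocket below 0.05 N).
It also fails if it takes over 64 s, if anything falls off the work surface, if the arm or the gripper's body presses on something with over 40 N, if the wrist force passes 120 N, or if a joint passes its speed limit or range.

## Robot

A 6-joint arm with a two-finger parallel gripper is mounted at the origin on the work surface. World frame = base frame: x ahead of the robot, y to its left, z up, the work surface at z = 0. Lengths are in mm, angles in degrees, forces in N, time in s.
With the tool pointing down it reaches from about 300 to 850 mm from the base axis. Payload 4.2 kg.
Tool frame: the origin (TCP) lies at the very end of the fingers, on their centre line; the grasp point (between the pads) lies 19 mm behind it; z points along the fingers, y is the line along which they close (so a half turn about z gives the same grasp; the last joint's range is limited). The gripper opens to 91 mm and grips with 3 to 60 N. Pads are 32 mm wide; open, the fingers measure 118 mm over their backs; the gripper's body (76 mm by 178 mm) begins 60 mm behind the grasp point.
Start: joints at [-64.802, 18.312, 89.639, -0, 72.044, -1.146], TCP at [255.174, -515.299, 175.776] pointing down, gripper open.
Joint ranges: [-177.97, 177.97], [-48.28, 115.42], [12.27, 149.76], [-77.06, 257.06], [2.81, 150.46], [-146.56, 146.56]. Speed limits (degrees/s): [147.25, 147.25, 180, 180, 180, 180].

## Interface

Orientations are given as [roll, pitch, yaw] about the fixed x, y, z axes, in that order (R = Rz(yaw) Ry(pitch) Rx(roll)).
In Python, from workcell import env gives the robot as it stands.
- The arm moves only by the shell command python3 -m pendant 'ROWS' [FORCE]. ROWS is a JSON object of lists of equal length, an entry for each row: "translation": the shift along the tool's x, y, z in mm, a list of three; "roll": the turn about the tool's z in rad; "hand": the closure in counts, from 0 (fully open) to 255 (shut). In form: {"translation": [[dx, dy, dz], ...], "roll": [roll, ...], "hand": [hand, ...]}. A call has exactly 8 rows; each row shifts and turns the commanded pose from where the row before left it, along the tool's axes as they then stand; what a row does not reach is not made up. A row lasts 1/12 s, in which the tool goes at most 41.7 mm and 7.16 degrees, less where a joint would pass 70% of its speed; a pose out of reach is approached as far as the arm can. A call with a gripper value outside its range is refused whole. The fingers move at their own pace and stop on an object; FORCE is the grip in N (left out, the last holds). Time passes only in rows, so rows that do not move let the fingers close, or fill a call up. It gives the time, the measured TCP pose, the force, the opening and the grip force at its end, in the units of the state.
- env.state(): the state, without advancing time (a new reading comes with each control period).
- env.grab_frame(name): name is "scene" or "side" or "wrist"; returns a dict with "frame" (384x512x3 uint8, red, green, blue), "z_map" (384x512 float32, mm along the optical axis (not along the pixel's ray), 0 where there is no reading), "fx", "fy", "cx", "cy" (pixels), "pose" (4x4, takes a point from camera to world coordinates). Camera axes: x right, y down, z forward; pixel columns grow to the right and rows downward; lengths in mm; the calibration is good to about 2 mm. A picture is of the moment at which its call begins.
- env.job_done(): hands the job in; it is judged then, once.
Trained networks look in a picture, given as the dict that the camera call returned (one of the last four; its "shot" number tells which), for a name from the list of things; names that differ only in an ending like _2 or _b are one class to them, and where a whole thing is asked for, a point or a joint stands for the part that bears it (a point fixed in the world has none). Each returns a list of dicts, best first, with "score" (0 to 1); they miss things now and then, are a little off and sometimes report something else, mostly with a low value. They report only what shows in the picture. A call takes as long as a camera call. They do not tell look-alikes from the thing itself.
- env.recognise(picture, label): "rect" ([centre column, centre row, width, height] in pixels, round what is visible of it).
- env.regions_of(picture, label): "pixels" (384x512 bool, what is visible of it) and "rect" ([centre column, centre row, width, height] in pixels, round what is visible of it).
The state is a dict: "time_s": time; "qpos": joint angles; "qvel": joint speeds; "effort": joint torques, N m; "ee_pos": TCP position; "ee_rot": TCP orientation; "force": force on the tool from outside, world axes, zero at the start; "torque": the same for the moment, N m; "gripper_width": finger opening in mm; "gripper_force": force on a finger pad.
Only numpy, scipy, OpenCV 4.12 (cv2) and the standard library are available. Lean on these libraries where they do the work, as an engineer would, in place of code of your own. Each camera call takes 0.05 s, during which the arm holds its last target. There are 200 camera calls.

## Working session

There is one attempt and no reset: what is moved stays moved. The work goes in short steps, Python scripts to look and compute and a shell command to move; the robot and the scene stay as the last step left them, time stands still between calls to the robot, and variables do not carry over. Pictures are saved under pics/ and viewed, at most 10 in all, crops included, and the job is handed in when it is done.

```bash
mkdir -p pics
cat > h.py <<'E'
import numpy as np, cv2
from workcell import env
def world(p,mask):
    z=p["z_map"]; v,u=np.nonzero(mask&(z>0)); d=z[v,u]
    c=np.c_[(u-p["cx"])/p["fx"]*d,(v-p["cy"])/p["fy"]*d,d,np.ones(len(d))]
    return (c@np.array(p["pose"]).T)[:,:3],u,v
def save(p,n,crop=None,s=1):
    f=p["frame"][...,::-1]
    if crop: f=f[crop[1]:crop[3],crop[0]:crop[2]]
    cv2.imwrite("pics/"+n,cv2.resize(f,None,fx=s,fy=s,interpolation=cv2.INTER_CUBIC))
E
python3 - <<'E'
from h import *
P={n:env.grab_frame(n) for n in("scene","side")}
cv2.imwrite("pics/a.png",np.vstack([cv2.resize(P[n]["frame"][...,::-1],(400,300)) for n in P]) )
for n,p in P.items():
    for l in("lock_cap_mid","sprocket_mid","tray","mat_top"):
        try:
            for r in env.regions_of(p,l)[:5]:
                w,u,v=world(p,r["pixels"])
                print(n,l,round(r["score"],2),np.round(r["rect"]),len(w),np.round(np.median(w,0)),np.round(np.percentile(w,2,axis=0)),np.round(np.percentile(w,98,axis=0)),np.median(p["frame"][v,u],0))
        except Exception as e: print(l,e)
print(env.state())
E
```

```text
scene lock_cap_mid 0.9 [384. 191.  22.  25.] 371 [519. 337. 132.] [491. 320.  90.] [531. 360. 138.] [109.  16.  12.]
scene sprocket_mid 0.9 [320. 209.  30.  30.] 698 [517. 182.   7.] [471. 148.  -0.] [544. 222.  62.] [158.5  72.   14. ]
scene sprocket_mid 0.83 [326. 170.  28.  28.] 536 [380. 213.   9.] [338. 182.   2.] [404. 250.  62.] [ 15.  41. 100.]
scene sprocket_mid 0.62 [376. 207.  30.  25.] 532 [524. 331.  35.] [477. 304.  22.] [547. 379.  84.] [95.  92.5 94.5]
scene sprocket_mid 0.6 [352. 260.  31.  35.] 745 [660. 252.   8.] [615. 222.   1.] [688. 293.  62.] [71. 28. 87.]
scene sprocket_mid 0.56 [367. 167.  34.  30.] 585 [374. 337.   8.] [332. 305.   1.] [399. 379.  62.] [66. 26. 78.]
scene tray 0.56 [122. 213.  71.  68.] 3959 [ 491. -356.    3.] [ 393. -438.   -1.] [ 582. -271.   15.] [158. 160. 166.]
scene mat_top 0.89 [250. 233.  48.  41.] 1644 [564.  -5.   4.] [504. -64.   0.] [620.  53.   8.] [ 28. 118.  48.]
side lock_cap_mid 0.67 [209. 293.  27.  37.] 732 [506. 352. 131.] [488. 304.  20.] [530. 364. 135.] [140.5  45.   35. ]
side sprocket_mid 0.94 [239. 261.  34.  38.]
[... 762 characters left out ...]
. 137.  65.]
{'time_s': 0.5, 'qpos': array([-6.48008264e+01,  1.83129298e+01,  8.96413982e+01, -6.10132122e-04,
        7.20443715e+01, -1.14619104e+00]), 'qvel': array([-0.07576339, -0.04605313, -0.14289907,  0.03654382,  0.05167879,
        0.03191787]), 'effort': array([ 4.91158626e-04, -4.11994386e+01, -2.32040209e+01,  7.28078512e-02,
        3.85292445e-02, -2.68185431e-05]), 'ee_pos': array([ 255.16709836, -515.27675788,  175.74931284]), 'ee_rot': array([1.79998711e+02, 6.06318851e-04, 2.63455527e+01]), 'force': array([ 0.13718221,  0.34657584, -0.54804457]), 'torque': array([-3.15586933e-02, -4.22999395e-02,  2.84677242e-05]), 'gripper_force': 0.0, 'gripper_width': 91.27755953816185}
```

View pics/a.png

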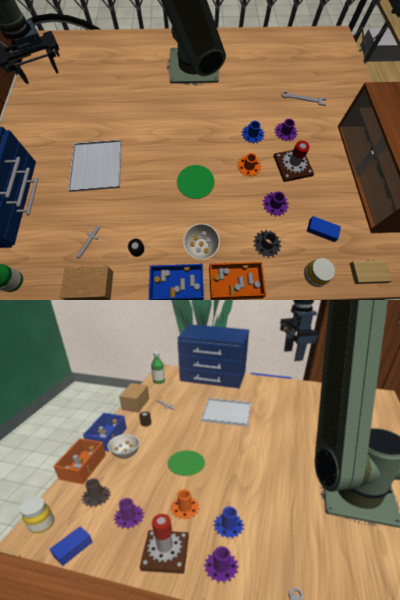

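The red cap sits on the bright sprocket on its wood block, at about scene px (384,191). The sprocket candidates in the scene view are:
- bright: (376,207), on the wood block
- orange: (320,209)
- blue: (326,170)
- purple: (352,260) and (367,167)
- dark: about (342,311)

For caps there is red at (384,191) and black at about (174,316). I choose the red cap at (384,191) and the bright sprocket at (376,207).

Run:
```python
from h import *
for n in("scene","side"):
    p=env.grab_frame(n)
    if n=="scene": save(p,"b.png",(310,130,470,250),5)
    w,u,v=world(p,np.ones((384,512),bool))
    m=(abs(w[:,0]-510)<60)&(abs(w[:,1]-342)<60)
    for lo,hi in((128,140),(78,92)):
        q=w[m&(w[:,2]>lo)&(w[:,2]<hi)]
        if len(q)>5: print(n,lo,len(q),cv2.minEnclosingCircle(q[:,:2].astype(np.float32)),np.median(q,0))
    q=w[m&(w[:,2]>25)&(w[:,2]<36)]; print("plate",len(q),cv2.minEnclosingCircle(q[:,:2].astype(np.float32)))
    k=(w[:,2]>110)&(abs(w[:,0]-510)<150)&(w[:,1]>200); print("tall",np.percentile(w[k],[0,5,50,95,100],axis=0).round())
```

```text
scene 128 218 ((510.48199462890625, 341.639892578125), 22.692996978759766) [511.37787005 340.4141116  134.55088544]
scene 78 35 ((516.8152465820312, 336.1927490234375), 18.17454719543457) [525.53296347 329.79043523  82.22553488]
plate 353 ((514.949462890625, 338.424072265625), 61.273231506347656)
tall [[360. 318. 110.]
 [374. 545. 121.]
 [501. 554. 209.]
 [638. 614. 243.]
 [660. 653. 246.]]
side 128 401 ((509.6673889160156, 342.1482238769531), 21.911659240722656) [508.58384372 344.45054958 133.28862539]
side 78 64 ((506.7447204589844, 349.24261474609375), 20.443532943725586) [499.62457298 358.4994599   82.9854444 ]
plate 751 ((509.6809387207031, 342.5692443847656), 44.113487243652344)
tall [[392. 321. 110.]
 [450. 353. 133.]
 [569. 565. 240.]
 [652. 600. 241.]
 [660. 615. 243.]]
```

View pics/b.png

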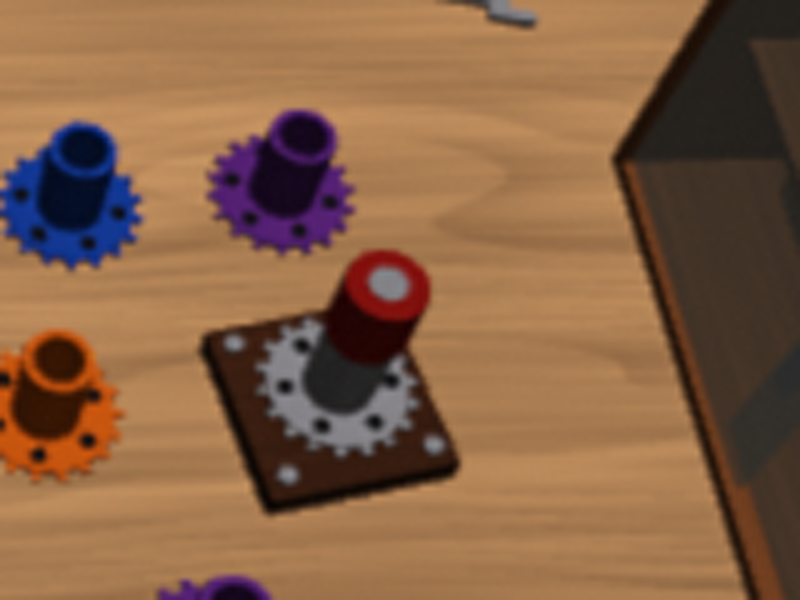

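The crop confirms it. The red cap with its steel disc is at crop (385,285), on the bright toothed plate at (340,385) on the wood block. The axis is at about (510,342). Moving over it now.

```bash
R='{"translation":[[25.4,-27.3,0],[25.4,-27.3,0],[25.4,-27.3,0],[25.4,-27.3,0],[25.4,-27.3,0],[25.4,-27.3,0],[25.4,-27.3,0],[25.4,-27.3,0]],"roll":[0,0,0,0,0,0,0,0],"hand":[0,0,0,0,0,0,0,0]}'; python3 -m pendant '{"translation":[[25.4,-27.3,0],[25.4,-27.3,0],[25.4,-27.3,0],[25.4,-27.3,0],[25.4,-27.3,0],[25.4,-27.3,0],[25.4,-27.3,0],[25.4,-27.3,0]],"roll":[0,0,0,0,0,0,0,0],"hand":[0,0,0,0,0,0,0,0]}' 30
```

```text
time_s: 1.27
ee_pos: [340.5, -227.8, 176.0]
ee_rot: [180.0, -0.0, 26.3]
force: [1.4, 0.7, 0.5]
gripper_width: 91.3
gripper_force: 0.0
```

```bash
python3 -m pendant '{"translation":[[25.4,-27.3,0],[25.4,-27.3,0],[25.4,-27.3,0],[25.4,-27.3,0],[25.4,-27.3,0],[25.4,-27.3,0],[25.4,-27.3,0],[25.4,-27.3,0]],"roll":[0,0,0,0,0,0,0,0],"hand":[0,0,0,0,0,0,0,0]}' && python3 -m pendant '{"translation":[[25.4,-27.3,0],[25.4,-27.3,0],[25.4,-27.3,0],[25.4,-27.3,0],[25.4,-27.3,0],[25.4,-27.3,0],[13,-14,0],[0,0,0]],"roll":[0,0,0,0,0,0,0,0],"hand":[0,0,0,0,0,0,0,0]}'
python3 - <<'E'
from h import *
p=env.grab_frame("wrist"); save(p,"c.png")
for l in ("lock_cap_mid","sprocket_mid"):
  for r in env.regions_of(p,l)[:3]:
    w,u,v=world(p,r["pixels"]); 
    print(l,r["score"],np.round(r["rect"]),np.round(np.percentile(w,[2,50,98],axis=0)))
    q=w[abs(w[:,2]-134)<4].astype(np.float32)
    if len(q)>9: print(cv2.minEnclosingCircle(q[:,:2].copy()),np.median(q,0))
print(env.state()["ee_pos"],env.state()["qpos"],np.round(p["pose"],2))
E
```

```text
time_s: 1.93
ee_pos: [425.7, 58.4, 176.1]
ee_rot: [180.0, -0.0, 26.4]
force: [0.3, -0.3, 0.4]
gripper_width: 91.2
gripper_force: 0.0
time_s: 2.6
ee_pos: [495.8, 293.2, 175.1]
ee_rot: [-179.9, -0.1, 26.5]
force: [0.1, -0.6, 0.3]
gripper_width: 91.7
gripper_force: 0.0
lock_cap_mid 0.89 [219. 160.  48.  44.] [[491. 321. 110.]
 [511. 340. 134.]
 [530. 360. 136.]]
((509.5244445800781, 340.5627136230469), 21.86913299560547) [510.41626 340.454   134.3706 ]
sprocket_mid 0.95 [224. 151.  68.  63.] [[481. 302.  20.]
 [527. 330.  33.]
 [548. 379.  52.]]
sprocket_mid 0.76 [262. 267.  54.  27.] [[342. 179.   3.]
 [381. 224.   6.]
 [396. 252.  60.]]
sprocket_mid 0.67 [322. 198.  54.  51.] [[470. 157.   3.]
 [516. 200.   6.]
 [542. 223.  61.]]
[494.34347896 288.46933597 175.44726442] [ 2.91380435e+01  1.81313492e+01  8.99539941e+01 -3.87062348e-02
  7.19908712e+01  9.27935671e+01] [[ 4.5000e-01 -8.7000e-01 -2.1000e-01  5.5359e+02]
 [-8.9000e-01 -4.4000e-01 -1.0000e-01  3.2246e+02]
 [-0.0000e+00  2.3000e-01 -9.7000e-01  3.8454e+02]
 [ 0.0000e+00  0.0000e+00  0.0000e+00  1.0000e+00]]
```

View pics/c.png

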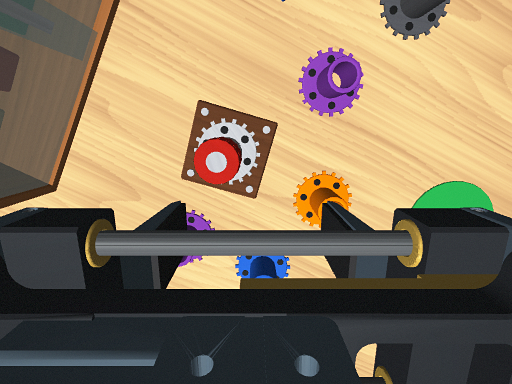

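The wrist view shows the red cap at (217,161), standing on the bright sprocket. The fingers still have to move about (15,52) mm in world axes.

```bash
python3 -m pendant '{"translation":[[18.5,-20,0],[18.4,-19.8,0],[0,0,0],[0,0,20],[0,0,20],[0,0,20],[0,0,19],[0,0,0]],"roll":[0,0,0,0,0,0,0,0],"hand":[0,0,0,0,0,0,0,0]}' && python3 -m pendant '{"translation":[[0,0,0],[0,0,0],[0,0,0],[0,0,0],[0,0,0],[0,0,0],[0,0,0],[0,0,0]],"roll":[0,0,0,0,0,0,0,0],"hand":[170,170,170,170,170,170,170,170]}' 20
```

```text
time_s: 3.42
ee_pos: [507.5, 337.7, 93.2]
ee_rot: [179.9, 0.5, 26.3]
force: [-0.7, -0.0, -0.9]
gripper_width: 91.3
gripper_force: 0.0
time_s: 4.08
ee_pos: [510.2, 341.3, 96.9]
ee_rot: [180.0, -0.0, 26.4]
force: [-0.4, 0.6, 0.1]
gripper_width: 40.9
gripper_force: 0.0
```

Run:
```python
from h import *
p=env.grab_frame("wrist"); save(p,"d.png",None,1)
s=env.state(); print(s["gripper_width"],s["gripper_force"],s["force"],s["ee_pos"])
for n in("scene","side"):
    p=env.grab_frame(n)
    for r in env.regions_of(p,"lock_cap_mid")[:1]:
        w,u,v=world(p,r["pixels"]); print(n,r["score"],np.round(np.percentile(w,[2,50,98],axis=0)))
```

```text
36.85649896707809 0.0 [-0.33279593 -0.18041994  0.25671261] [510.25131133 341.35335497  96.78440259]
scene 0.75 [[514. 321.  96.]
 [528. 339. 117.]
 [532. 355. 137.]]
side 0.6 [[488. 337.  90.]
 [500. 360. 108.]
 [525. 364. 128.]]
```

View pics/d.png

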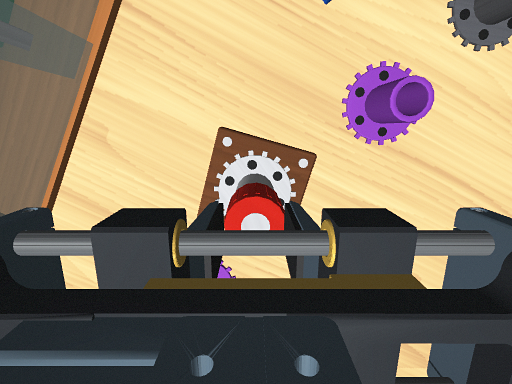

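The cap is centred between the fingers at (255,215), and they are just about to touch it. I'll keep closing.

```bash
python3 -m pendant '{"translation":[[0,0,0],[0,0,0],[0,0,0],[0,0,0],[0,0,0],[0,0,0],[0,0,0],[0,0,0]],"roll":[0,0,0,0,0,0,0,0],"hand":[255,255,255,255,255,255,255,255]}' 20
```

```text
time_s: 5.0
ee_pos: [510.3, 341.3, 96.7]
ee_rot: [180.0, -0.0, 26.3]
force: [-0.2, 1.3, 0.4]
gripper_width: 0.6
gripper_force: 0.0
```

Run:
```python
from h import *
a=env.grab_frame("wrist"); b=env.grab_frame("side"); c=env.grab_frame("scene")
f=lambda p,x0,y0,x1,y1:cv2.resize(p["frame"][y0:y1,x0:x1,::-1],(390,290),interpolation=cv2.INTER_CUBIC)
cv2.imwrite("pics/e.png",np.vstack([np.hstack([f(a,130,130,380,320),f(b,150,230,290,340)]),np.hstack([f(c,320,130,460,240),f(c,0,0,512,384)])]))
s=env.state();print(s["ee_pos"],s["gripper_width"])
for n,p in(("side",b),("scene",c)):
    for r in env.regions_of(p,"lock_cap_mid")[:1]:
        w,u,v=world(p,r["pixels"]); print(n,r["score"],r["rect"],np.round(np.percentile(w,[2,50,98],axis=0)))
```

```text
[510.25808603 341.23535416  96.71883492] 0.4646803439066996
side 0.6 [209.8, 300.2, 22.0, 16.5] [[488. 341.  89.]
 [499. 360. 108.]
 [520. 364. 129.]]
scene 0.66 [120.7, 211.2, 70.3, 70.9] [[ 393. -438.   -1.]
 [ 490. -357.    3.]
 [ 582. -272.   15.]]
```

View pics/e.png

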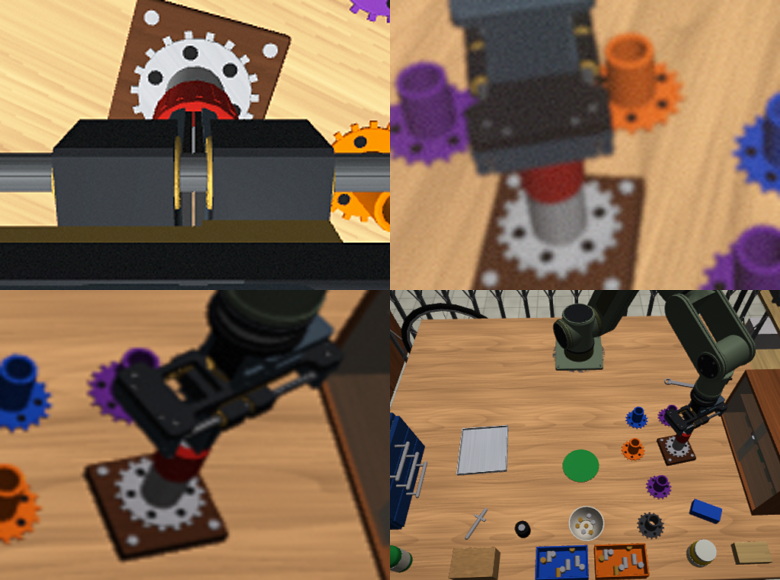

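Run:
```python
from h import *
for n in("wrist","side","scene"):
    p=env.grab_frame(n)
    w,u,v=world(p,np.ones((384,512),bool)); rgb=p["frame"][v,u].astype(int)
    c,s=.8957,.4446
    d=w-np.array([510.3,341.3,0]); t=np.c_[d[:,0]*c+d[:,1]*s,d[:,0]*s-d[:,1]*c,w[:,2]]
    m=(abs(t[:,0])<70)&(abs(t[:,1])<70)
    red=m&(rgb[:,0]>2*rgb[:,1]+20)&(t[:,2]>85)&(rgb[:,0]>2*rgb[:,2]+20)
    print(n,"red",red.sum(),np.round(np.percentile(t[red],[1,50,99],axis=0)) if red.sum() else "")
    for lo in range(90,210,10):
        k=m&~red&(t[:,2]>=lo)&(t[:,2]<lo+10)
        if k.sum()>3: print(lo,k.sum(),np.round(t[k].min(0)),np.round(t[k].max(0)),np.median(rgb[k],0))
```

```text
wrist red 874 [[  9. -18.  93.]
 [ 18.   0. 125.]
 [ 21.  19. 135.]]
90 20 [  7. -19.  91.] [20. 21. 98.] [79.  47.  43.5]
100 5 [  7. -20. 101.] [ 12.  21. 109.] [140.  75.  76.]
130 66 [ -3.  -8. 133.] [ 18.   6. 140.] [107.5 108.5 110. ]
140 125 [ 15. -10. 140.] [ 18.   8. 150.] [30. 39. 45.]
150 100 [ 16.  -9. 150.] [ 18.   8. 160.] [28.5 36.  39. ]
160 112 [ 15.  -6. 160.] [ 18.   5. 170.] [22.  21.  21.5]
170 99 [ 15.  -6. 170.] [ 18.   4. 180.] [19. 19. 19.]
180 60 [ -6.  -4. 180.] [ 18.   3. 190.] [40.5 43.5 41.5]
190 318 [ -6.  -4. 190.] [  6.   3. 194.] [66. 67. 68.]
200 20 [  4.  -4. 205.] [  9.   3. 207.] [32. 39. 43.]
side red 222 [[-19. -23.  93.]
 [ -2. -21. 112.]
 [ 16. -11. 129.]]
90 37 [-21. -23.  90.] [ 20.  -4. 100.] [110.  58.  55.]
100 11 [-22. -16. 100.] [ 21.  -2. 108.] [104.  59.  56.]
110 7 [-20. -17. 111.] [ 21.  -8. 116.] [90. 43. 37.]
120 6 [-18. -19. 120.] [ 16. -13. 128.] [97.5 43.  41.5]
scene red 144 [[ -9.  -4.  95.]
 [ 13.  14. 117.]
 [ 22.  22. 140.]]
90 22 [-10.  -6.  91.] [ 21.  23. 100.] [39.  15.5 15. ]
110 6 [-12.  -7. 111.] [ 22.  21. 119.] [43. 16. 11.]
130 9 [  1. -11. 131.] [ 19.  20. 138.] [100.  55.  51.]
140 16 [  2.  -9. 142.] [ 18.  10. 149.] [38. 17. 19.]
150 21 [  7. -12. 150.] [ 19.   9. 159.] [12. 15. 17.]
160 17 [ 11.  -8. 161.] [ 19.  10. 170.] [12. 14. 16.]
170 11 [ 15.  -4. 170.] [ 19.  13. 177.] [12. 15. 18.]
180 8 [  2.   5. 180.] [ 19.  13. 190.] [14.  16.5 19. ]
190 4 [-13.  11. 190.] [ 10.  14. 194.] [22. 23. 25.]
```

The clouds show the closed fingers centred over the cap, but their tips are at about z=138 while the reported TCP is 97. The fingers closed just above the cap without touching it. I'll open them and measure where the tips really are.

```bash
python3 -m pendant '{"translation":[[0,0,0],[0,0,0],[0,0,0],[0,0,0],[0,0,0],[0,0,0],[0,0,0],[0,0,0]],"roll":[0,0,0,0,0,0,0,0],"hand":[0,0,0,0,0,0,0,0]}'
python3 - <<'E'
from h import *
print(env.state()["ee_pos"])
c,s=.8957,.4446
for n in("wrist","side","scene"):
    p=env.grab_frame(n); w,u,v=world(p,np.ones((384,512),bool)); rgb=p["frame"][v,u].astype(int)
    d=w-np.array([510.3,341.3,0]); t=np.c_[d[:,0]*c+d[:,1]*s,d[:,0]*s-d[:,1]*c,w[:,2]]
    for sg in(-1,1):
        m=(abs(t[:,0])<30)&(sg*t[:,1]>32)&(sg*t[:,1]<65)
        for lo in range(85,200,8):
            k=m&(t[:,2]>=lo)&(t[:,2]<lo+8)
            if k.sum()>2: print(n,sg,lo,k.sum(),np.round(t[k].min(0)),np.round(t[k].max(0)),np.median(rgb[k],0))
    save(p,"f_%s.png"%n)
E
```

```text
time_s: 6.07
ee_pos: [510.3, 341.2, 96.7]
ee_rot: [180.0, -0.0, 26.3]
force: [-0.0, -0.2, 0.5]
gripper_width: 50.9
gripper_force: 0.0
[510.26907634 341.23999983  96.73058652]
wrist -1 133 4 [ 17. -33. 139.] [ 18. -32. 141.] [33.5 44.5 50. ]
wrist -1 141 16 [ 17. -35. 141.] [ 18. -32. 149.] [33. 41. 47.]
wrist -1 149 21 [ 17. -35. 150.] [ 18. -32. 156.] [33. 39. 46.]
wrist -1 157 28 [ 17. -36. 157.] [ 18. -32. 165.] [32.5 42.  46. ]
wrist -1 165 41 [ 17. -37. 165.] [ 18. -32. 173.] [34. 42. 48.]
wrist -1 173 52 [ 17. -38. 173.] [ 18. -32. 181.] [35.5 42.5 48. ]
wrist -1 181 56 [ 17. -38. 181.] [ 18. -32. 188.] [35. 43. 48.]
wrist 1 141 8 [ 17.  32. 142.] [ 18.  34. 149.] [28.5 37.5 45. ]
wrist 1 149 13 [ 17.  32. 149.] [ 18.  34. 157.] [29. 38. 46.]
wrist 1 157 20 [ 17.  32. 158.] [ 18.  35. 165.] [32. 41. 47.]
wrist 1 165 29 [ 17.  32. 165.] [ 18.  35. 173.] [33. 42. 47.]
wrist 1 173 42 [ 17.  32. 173.] [ 18.  36. 181.] [34.5 42.  48. ]
wrist 1 181 42 [ 17.  32. 181.] [ 18.  37. 187.] [34.  42.  47.5]
side -1 133 18 [-15. -39. 134.] [ 18. -35. 141.] [81.5 49.  49. ]
side -1 141 53 [-
[... 233 characters left out ...]
]
scene -1 149 9 [ -8. -40. 150.] [ 18. -32. 157.] [13. 13. 14.]
scene -1 157 5 [  8. -38. 157.] [ 18. -33. 164.] [14. 14. 15.]
scene -1 165 9 [  1. -41. 167.] [ 19. -32. 171.] [14. 15. 15.]
scene -1 173 6 [  1. -40. 176.] [ 19. -32. 181.] [17.5 16.  17. ]
scene -1 181 3 [  5. -40. 182.] [ 18. -33. 187.] [24. 23. 21.]
scene -1 189 5 [  7. -36. 190.] [ 10. -33. 195.] [24. 24. 24.]
scene -1 197 4 [ 10. -35. 198.] [ 13. -34. 202.] [20.  20.5 20. ]
scene 1 133 6 [-18.  33. 135.] [ 18.  37. 141.] [69.5 44.5 32.5]
scene 1 141 11 [-12.  34. 141.] [ 18.  39. 149.] [18. 15. 18.]
scene 1 157 5 [ 16.  33. 158.] [ 19.  39. 165.] [17. 18. 20.]
scene 1 173 3 [ 18.  33. 174.] [ 18.  38. 180.] [16. 20. 22.]
```

All three cameras put the tips at z≈137–138, so the reported TCP is about 41 mm too low. From here on I use true tip z = reported z + 41. Descending another 41 mm and gripping.

```bash
python3 -m pendant '{"translation":[[0,0,0],[0,0,0],[0,0,0],[0,0,10],[0,0,11],[0,0,10],[0,0,10],[0,0,0]],"roll":[0,0,0,0,0,0,0,0],"hand":[0,0,0,0,0,0,0,0]}' 20 && python3 -m pendant '{"translation":[[0,0,0],[0,0,0],[0,0,0],[0,0,0],[0,0,0],[0,0,0],[0,0,0],[0,0,0]],"roll":[0,0,0,0,0,0,0,0],"hand":[255,255,255,255,255,255,255,255]}'  20 &&  python3 -m pendant '{"translation":[[0,0,0],[0,0,0],[0,0,0],[0,0,0],[0,0,0],[0,0,0],[0,0,0],[0,0,0]],"roll":[0,0,0,0,0,0,0,0],"hand":[255,255,255,255,255,255,255,255]}'  20
```

```text
time_s: 6.88
ee_pos: [508.4, 340.0, 52.4]
ee_rot: [180.0, 0.3, 26.3]
force: [-0.6, 0.0, -0.2]
gripper_width: 91.2
gripper_force: 0.0
time_s: 7.55
ee_pos: [510.4, 341.2, 55.9]
ee_rot: [180.0, -0.0, 26.3]
force: [1.1, -1.3, 0.7]
gripper_width: 43.4
gripper_force: 20.0
time_s: 8.22
ee_pos: [510.4, 341.3, 55.9]
ee_rot: [180.0, -0.0, 26.3]
force: [-1.0, -0.9, 3.1]
gripper_width: 43.4
gripper_force: 20.0
```

```bash
python3 -m pendant '{"translation":[[0,0,-5],[0,0,-7],[0,0,-8],[0,0,-8],[0,0,-10],[0,0,-10],[0,0,-12],[0,0,0]],"roll":[0,0,0,0,0,0,0,0],"hand":[255,255,255,255,255,255,255,255]}'
python3 - <<'E'
from h import *
for n in("side","scene"):
  p=env.grab_frame(n)
  if n=="side": save(p,"g.png",(120,190,320,380),3)
  for l in("lock_cap_mid","sprocket_mid"):
    for r in env.regions_of(p,l)[:6]:
        w,u,v=world(p,r["pixels"]); 
        if abs(np.median(w,0)[1]-341)<45 and abs(np.median(w,0)[0]-510)<50: print(n,l,r["score"],np.round(np.percentile(w,[2,50,98],axis=0)))
  for r in env.regions_of(p,"mat_top")[:1]:
    w,u,v=world(p,r["pixels"]); print(n,"mat",cv2.minEnclosingCircle(w[:,:2].astype(np.float32)),np.median(w,0))
print(env.state()["gripper_force"])
E
```

```text
time_s: 8.88
ee_pos: [511.9, 342.4, 119.1]
ee_rot: [-180.0, -0.3, 26.3]
force: [1.2, 0.6, -1.2]
gripper_width: 43.4
gripper_force: 20.0
side sprocket_mid 0.82 [[474. 310.  19.]
 [502. 356.  33.]
 [549. 379.  88.]]
side mat ((521.2787475585938, 151.36318969726562), 224.83740234375) [555.8316945   -3.1803447    2.48677426]
scene sprocket_mid 0.94 [[476. 305.  22.]
 [522. 332.  36.]
 [546. 377.  90.]]
scene sprocket_mid 0.64 [[526. 335. 154.]
 [530. 343. 170.]
 [532. 354. 186.]]
scene mat ((559.4351196289062, -4.9623517990112305), 66.44976806640625) [562.91680184  -5.91794789   4.31306151]
19.999934434890747
```

View pics/g.png

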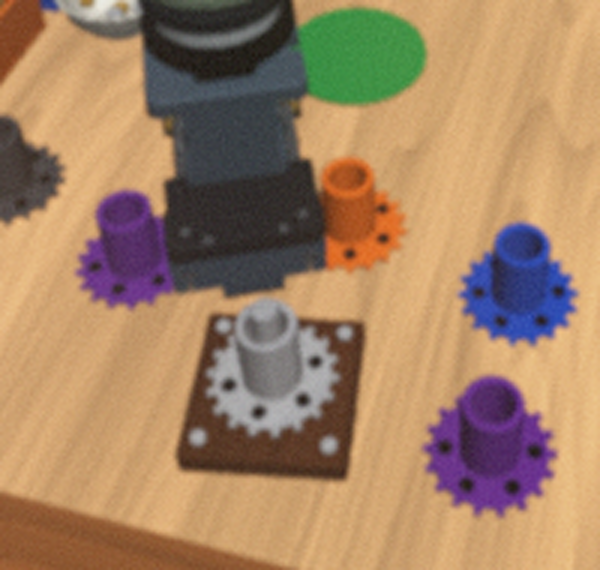

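The sprocket is still on its axle at crop (268,375), and the cap has come away with the gripper. Carrying it to the mat.

```bash
python3 -m pendant '{"translation":[[-6,18.7,0],[-10,31.2,0],[-12,37.5,0],[-12,37.5,0],[-12,37.5,0],[-12,37.5,0],[-12,37.5,0],[-12,37.5,0]],"roll":[0,0,0,0,0,0,0,0],"hand":[255,255,255,255,255,255,255,255]}' && python3 -m pendant '{"translation":[[-11,33,0],[-7.4,23.3,0],[0,0,20],[0,0,25],[0,0,25],[0,0,20],[0,0,15],[0,0,10]],"roll":[0,0,0,0,0,0,0,0],"hand":[255,255,255,255,255,255,255,255]}' && python3 -m pendant '{"translation":[[0,0,8],[0,0,6],[0,0,4],[0,0,4],[0,0,0],[0,0,0],[0,0,0],[0,0,0]],"roll":[0,0,0,0,0,0,0,0],"hand":[255,255,255,255,255,255,255,255]}'
python3 - <<'E'
from h import *
for n in("side","scene"):
  p=env.grab_frame(n)
  if n=="side": save(p,"h.png",(170,120,310,230),5)
  for r in env.regions_of(p,"lock_cap_mid")[:3]:
        w,u,v=world(p,r["pixels"]); print(n,r["score"],np.round(np.percentile(w,[2,50,98],axis=0)))
E
```

```text
time_s: 9.95
ee_pos: [553.2, 54.0, 115.6]
ee_rot: [180.0, 0.0, 26.4]
force: [0.5, 0.7, -0.7]
gripper_width: 43.5
gripper_force: 20.0
time_s: 10.62
ee_pos: [560.6, -2.8, -1.3]
ee_rot: [-179.9, 0.2, 26.3]
force: [0.1, 0.2, -1.6]
gripper_width: 43.5
gripper_force: 20.0
time_s: 11.28
ee_pos: [562.3, -2.8, -20.7]
ee_rot: [180.0, -0.1, 26.3]
force: [-0.2, -0.2, -1.5]
gripper_width: 44.0
gripper_force: 20.0
scene 0.71 [[569. -10.  21.]
 [580.   5.  44.]
 [583.  19.  60.]]
```

View pics/h.png

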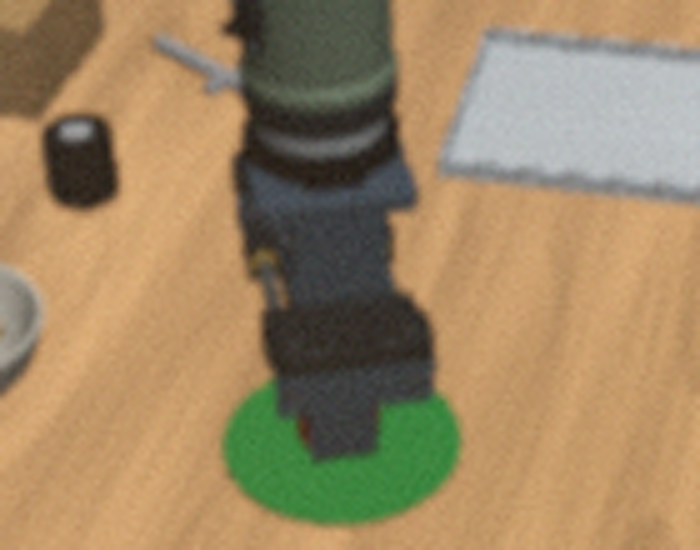

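The cap is held over the mat, with about 7 mm left to go down.

```bash
python3 -m pendant '{"translation":[[0,0,1.5],[0,0,1.5],[0,0,1],[0,0,1],[0,0,1],[0,0,0],[0,0,0],[0,0,0]],"roll":[0,0,0,0,0,0,0,0],"hand":[255,255,255,255,255,255,255,255]}' && python3 -m pendant '{"translation":[[0,0,0.5],[0,0,0],[0,0,0.5],[0,0,0],[0,0,0],[0,0,0],[0,0,0],[0,0,0]],"roll":[0,0,0,0,0,0,0,0],"hand":[255,255,255,255,255,255,255,255]}'
```

```text
time_s: 12.15
ee_pos: [561.9, -2.8, -27.3]
ee_rot: [180.0, -0.0, 26.3]
force: [-0.7, 0.6, -1.3]
gripper_width: 43.9
gripper_force: 20.0
time_s: 12.82
ee_pos: [562.0, -2.8, -28.1]
ee_rot: [180.0, -0.0, 26.3]
force: [-0.4, -0.8, 1.2]
gripper_width: 43.8
gripper_force: 20.0
```

```bash
python3 -m pendant '{"translation":[[0,0,0.5],[0,0,0],[0,0,0],[0,0,0],[0,0,0],[0,0,0],[0,0,0],[0,0,0]],"roll":[0,0,0,0,0,0,0,0],"hand":[255,255,255,255,255,255,255,255]}' && python3 -m pendant '{"translation":[[0,0,0],[0,0,0],[0,0,0],[0,0,0],[0,0,0],[0,0,0],[0,0,0],[0,0,0]],"roll":[0,0,0,0,0,0,0,0],"hand":[200,190,150,100,50,0,0,0]}'  && python3 -m pendant '{"translation":[[0,0,0],[0,0,0],[0,0,0],[0,0,-20],[0,0,-30],[0,0,-40],[0,0,-35],[0,0,-40]],"roll":[0,0,0,0,0,0,0,0],"hand":[0,0,0,0,0,0,0,0]}'
python3 - <<'E'
from h import *
for n in("side","scene","wrist"):
  p=env.grab_frame(n)
  if n=="wrist": save(p,"i.png")
  for r in env.regions_of(p,"lock_cap_mid")[:2]:
        w,u,v=world(p,r["pixels"]); t=w[w[:,2]>46]
        print(n,r["score"],np.round(r["rect"]),np.round(np.percentile(w,[2,50,98],axis=0)),cv2.minEnclosingCircle(t[:,:2].astype(np.float32)) if len(t)>5 else 0)
E
```

```text
time_s: 13.48
ee_pos: [562.0, -2.8, -28.1]
ee_rot: [180.0, -0.0, 26.3]
force: [-2.0, -0.5, 5.4]
gripper_width: 43.0
gripper_force: 20.0
time_s: 14.15
ee_pos: [561.8, -2.8, -29.0]
ee_rot: [-180.0, 0.0, 26.3]
force: [-0.1, -0.0, -0.2]
gripper_width: 73.8
gripper_force: 0.0
time_s: 14.82
ee_pos: [561.0, -2.7, 137.3]
ee_rot: [-180.0, 0.1, 26.3]
force: [0.0, -0.6, -1.1]
gripper_width: 91.3
gripper_force: 0.0
side 0.9 [240. 204.  16.  26.] [[540. -19.   2.]
 [556.  12.  40.]
 [580.  22.  51.]] ((560.4152221679688, 0.8795983791351318), 22.76690673828125)
wrist 0.55 [254. 185.  38.  43.] [[542. -21.  14.]
 [564.  -1.  50.]
 [582.  18.  52.]] ((560.996826171875, -2.4656951427459717), 21.633914947509766)
```

View pics/i.png

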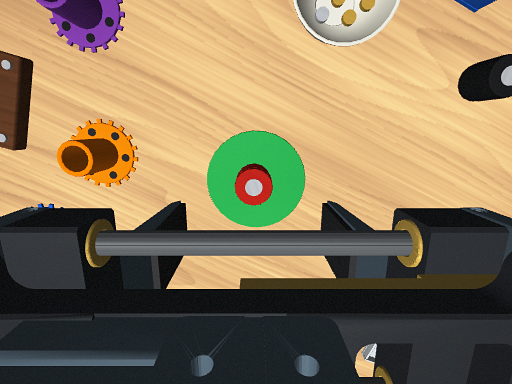

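The wrist view shows the cap upright and centred on the green mat at (254,186), released. Going back to the sprocket.

```bash
python3 -m pendant '{"translation":[[6,-18.7,0],[10,-31.2,0],[12,-37.5,0],[12,-37.5,0],[12,-37.5,0],[12,-37.5,0],[12,-37.5,0],[12,-37.5,0]],"roll":[0,0,0,0,0,0,0,0],"hand":[0,0,0,0,0,0,0,0]}' && python3 -m pendant '{"translation":[[11,-33,0],[7.4,-23.3,0],[0,0,0],[0,0,0],[0,0,0],[0,0,0],[0,0,0],[0,0,0]],"roll":[0,0,0,0,0,0,0,0],"hand":[0,0,0,0,0,0,0,0]}'
python3 - <<'E'
from h import *
for n in("side","scene","wrist"):
  p=env.grab_frame(n)
  w,u,v=world(p,np.ones((384,512),bool)); m=np.hypot(w[:,0]-510,w[:,1]-341)<30
  t=w[m&(w[:,2]>85)&(w[:,2]<92)]
  print(n,len(t),cv2.minEnclosingCircle(t[:,:2].astype(np.float32)) if len(t)>5 else 0)
  w=w[(w[:,2]>31)&(w[:,2]<37)&(np.hypot(w[:,0]-510,w[:,1]-341)<50)]
  print("plate",cv2.minEnclosingCircle(w[:,:2].astype(np.float32)))
  for r in env.regions_of(p,"tray")[:1]:
    w,u,v=world(p,r["pixels"]);w=w[(w[:,2]<20)]
    if len(w)>50: print("tray",cv2.minAreaRect(w[:,:2].astype(np.float32)))
print(env.state()["qpos"])
E
```

```text
time_s: 15.78
ee_pos: [517.0, 283.9, 134.0]
ee_rot: [180.0, 0.2, 26.3]
force: [1.4, -0.2, 0.2]
gripper_width: 91.1
gripper_force: 0.0
time_s: 16.45
ee_pos: [510.5, 340.1, 136.2]
ee_rot: [180.0, 0.0, 26.3]
force: [0.3, -0.6, 1.2]
gripper_width: 91.1
gripper_force: 0.0
side 136 ((509.2553405761719, 342.740966796875), 19.670427322387695)
plate ((509.67596435546875, 343.14068603515625), 43.49354934692383)
tray ((489.72552490234375, -353.0574951171875), (197.5466766357422, 179.9031524658203), 3.9835567474365234)
scene 78 ((509.6323547363281, 341.24273681640625), 20.04568099975586)
plate ((510.0038146972656, 340.8136901855469), 43.287532806396484)
tray ((482.4464416503906, -357.4510803222656), (202.76986694335938, 178.11485290527344), 3.68546986579895)
wrist 638 ((509.5974426269531, 340.7585754394531), 19.82840919494629)
plate ((509.4889831542969, 340.6856689453125), 43.51353454589844)
[ 3.26833685e+01  2.32624632e+01  8.78600448e+01 -5.21082878e-03
  6.88676096e+01  9.63600066e+01]
```

```bash
python3 -m pendant '{"translation":[[0,0,15],[0,0,25],[0,0,25],[0,0,25],[0,0,20],[0,0,12],[0,0,6],[0,0,3]],"roll":[0,0,0,0,0,0,0,0],"hand":[0,0,0,0,0,0,0,0]}' 35 && python3 -m pendant '{"translation":[[0,0,0],[0,0,0],[0,0,0],[0,0,0],[0,0,0],[0,0,0],[0,0,0],[0,0,0]],"roll":[0,0,0,0,0,0,0,0],"hand":[255,255,255,255,255,255,255,255]}' 35 && python3 -m pendant '{"translation":[[0,0,0],[0,0,0],[0,0,0],[0,0,0],[0,0,0],[0,0,0],[0,0,-4],[0,0,-6]],"roll":[0,0,0,0,0,0,0,0],"hand":[255,255,255,255,255,255,255,255]}' 35
```

```text
time_s: 17.42
ee_pos: [509.9, 341.0, 4.3]
ee_rot: [180.0, 0.1, 26.3]
force: [0.3, 0.2, -0.3]
gripper_width: 91.1
gripper_force: 0.0
time_s: 18.08
ee_pos: [510.3, 341.3, 5.4]
ee_rot: [180.0, -0.0, 26.3]
force: [0.2, -0.4, 1.9]
gripper_width: 40.9
gripper_force: 1.7
time_s: 18.75
ee_pos: [509.2, 340.8, 14.3]
ee_rot: [180.0, 0.2, 26.3]
force: [-0.3, -0.6, -2.5]
gripper_width: 38.6
gripper_force: 35.0
```

```bash
python3 -m pendant '{"translation":[[0,0,-8],[0,0,-12],[0,0,-14],[0,0,-16],[0,0,-18],[0,0,-18],[0,0,-18],[0,0,-11]],"roll":[0,0,0,0,0,0,0,0],"hand":[255,255,255,255,255,255,255,255]}' && python3 -m pendant '{"translation":[[0,0,0],[0,0,0],[0,0,0],[0,0,0],[0,0,0],[0,0,0],[0,0,0],[0,0,0]],"roll":[0,0,0,0,0,0,0,0],"hand":[255,255,255,255,255,255,255,255]}'
python3 - <<'E'
from h import *
a=env.grab_frame("side"); b=env.grab_frame("scene")
f=lambda p,x0,y0,x1,y1:cv2.resize(p["frame"][y0:y1,x0:x1,::-1],(390,290),interpolation=cv2.INTER_CUBIC)
cv2.imwrite("pics/j.png",np.hstack([f(a,150,210,300,340),f(b,320,110,460,240)]))
E
```

```text
time_s: 19.42
ee_pos: [511.0, 341.9, 132.9]
ee_rot: [-180.0, -0.2, 26.3]
force: [1.1, 0.4, -2.2]
gripper_width: 38.9
gripper_force: 35.0
time_s: 20.08
ee_pos: [510.2, 341.2, 129.9]
ee_rot: [180.0, 0.0, 26.3]
force: [-0.9, -0.7, -2.1]
gripper_width: 38.8
gripper_force: 35.0
```

View pics/j.png

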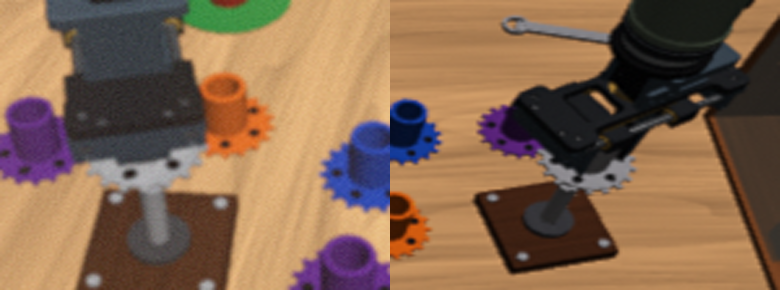

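The sprocket is off the axle, level and held. Carrying it to the tray.

```bash
python3 -m pendant '{"translation":[[-8,15.3,0],[-13,24.5,0],[-17.5,32.6,0],[-17.5,32.6,0],[-17.5,32.6,0],[-17.5,32.6,0],[-17.5,32.6,0],[-17.5,32.6,0]],"roll":[0,0,0,0,0,0,0,0],"hand":[255,255,255,255,255,255,255,255]}' && python3 -m pendant '{"translation":[[-17.5,32.6,0],[-17.5,32.6,0],[-17.5,32.6,0],[-17.5,32.6,0],[-17.5,32.6,0],[-17.5,32.6,0],[-17.5,32.6,0],[-17.5,32.6,0]],"roll":[0,0,0,0,0,0,0,0],"hand":[255,255,255,255,255,255,255,255]}' && python3 -m pendant '{"translation":[[-17.5,32.6,0],[-17.5,32.6,0],[-15,27.1,0],[-9,16.7,0],[-4.5,8.3,0],[0,0,0],[0,0,20],[0,0,20]],"roll":[0,0,0,0,0,0,0,0],"hand":[255,255,255,255,255,255,255,255]}' && python3 -m pendant '{"translation":[[0,0,25],[0,0,25],[0,0,20],[0,0,12],[0,0,8],[0,0,5],[0,0,0],[0,0,0]],"roll":[0,0,0,0,0,0,0,0],"hand":[255,255,255,255,255,255,255,255]}'
```

```text
time_s: 20.85
ee_pos: [501.0, 72.0, 130.5]
ee_rot: [180.0, -0.0, 26.4]
force: [0.8, -0.4, -2.2]
gripper_width: 38.7
gripper_force: 35.0
time_s: 21.52
ee_pos: [490.9, -223.7, 130.6]
ee_rot: [180.0, 0.0, 26.3]
force: [1.0, 0.5, -2.9]
gripper_width: 39.2
gripper_force: 35.0
time_s: 22.18
ee_pos: [487.8, -354.1, 91.2]
ee_rot: [179.9, -0.1, 26.4]
force: [0.2, -0.2, -2.5]
gripper_width: 38.7
gripper_force: 35.0
time_s: 22.85
ee_pos: [487.7, -354.6, -4.0]
ee_rot: [179.9, -0.0, 26.4]
force: [0.1, 0.7, -2.5]
gripper_width: 38.9
gripper_force: 35.0
```

```bash
python3 -m pendant '{"translation":[[0,0,3],[0,0,3],[0,0,2],[0,0,2],[0,0,1],[0,0,1],[0,0,0],[0,0,0]],"roll":[0,0,0,0,0,0,0,0],"hand":[255,255,255,255,255,255,255,255]}' && python3 -m pendant '{"translation":[[0,0,0.5],[0,0,0],[0,0,0.5],[0,0,0],[0,0,0.5],[0,0,0],[0,0,0],[0,0,0]],"roll":[0,0,0,0,0,0,0,0],"hand":[255,255,255,255,255,255,255,255]}'
```

```text
time_s: 23.52
ee_pos: [487.2, -354.8, -16.8]
ee_rot: [-180.0, 0.0, 26.3]
force: [-0.1, 0.0, -3.3]
gripper_width: 39.1
gripper_force: 35.0
time_s: 24.18
ee_pos: [487.2, -354.8, -18.3]
ee_rot: [180.0, 0.0, 26.3]
force: [-0.5, 0.1, -1.7]
gripper_width: 39.3
gripper_force: 35.0
```

```bash
python3 -m pendant '{"translation":[[0,0,0.5],[0,0,0],[0,0,0.5],[0,0,0],[0,0,0],[0,0,0],[0,0,0],[0,0,0]],"roll":[0,0,0,0,0,0,0,0],"hand":[255,255,255,255,255,255,255,255]}'
```

```text
time_s: 24.85
ee_pos: [487.3, -354.8, -19.2]
ee_rot: [180.0, -0.0, 26.3]
force: [-0.2, 0.0, -2.3]
gripper_width: 38.7
gripper_force: 35.0
```

```bash
python3 -m pendant '{"translation":[[0,0,0.5],[0,0,0],[0,0,0.5],[0,0,0],[0,0,0],[0,0,0],[0,0,0],[0,0,0]],"roll":[0,0,0,0,0,0,0,0],"hand":[255,255,255,255,255,255,255,255]}'
```

```text
time_s: 25.52
ee_pos: [487.4, -354.9, -19.7]
ee_rot: [180.0, -0.0, 26.3]
force: [-1.5, 0.8, 5.7]
gripper_width: 38.6
gripper_force: 35.0
```

Contact with the floor: the force has risen to +5.7 N. Releasing and retreating.

```bash
python3 -m pendant '{"translation":[[0,0,0],[0,0,0],[0,0,0],[0,0,0],[0,0,0],[0,0,0],[0,0,0],[0,0,0]],"roll":[0,0,0,0,0,0,0,0],"hand":[200,190,150,100,50,0,0,0]}'  && python3 -m pendant '{"translation":[[0,0,0],[0,0,0],[0,0,0],[0,0,-20],[0,0,-30],[0,0,-40],[0,0,-40],[0,0,-40]],"roll":[0,0,0,0,0,0,0,0],"hand":[0,0,0,0,0,0,0,0]}' && python3 -m pendant '{"translation":[[0,0,0],[0,0,0],[0,0,0],[0,0,0],[0,0,0],[0,0,0],[0,0,0],[0,0,0]],"roll":[0,0,0,0,0,0,0,0],"hand":[0,0,0,0,0,0,0,0]}'
python3 - <<'E'
from h import *
for n in("side","wrist"):
  p=env.grab_frame(n)
  if n=="side": save(p,"k.png",None,1.5)
  w,u,v=world(p,np.ones((384,512),bool)); m=np.hypot(w[:,0]-487,w[:,1]+355)<50
  for lo,hi in((59,68),(6.5,12)):
    t=w[m&(w[:,2]>lo)&(w[:,2]<hi)]
    if len(t)>5: print(n,lo,len(t),cv2.minEnclosingCircle(t[:,:2].astype(np.float32)),np.median(t,0),np.linalg.lstsq(np.c_[t[:,:2]-t[:,:2].mean(0),np.ones(len(t))],t[:,2],rcond=None)[0])
  for r in env.regions_of(p,"tray")[:1]:
    w,u,v=world(p,r["pixels"]);w=w[w[:,2]<20]; print("tray",cv2.minAreaRect(w[:,:2].astype(np.float32)))
  for r in env.regions_of(p,"lock_cap_mid")[:1]:
    w,u,v=world(p,r["pixels"]);print(np.round(np.percentile(w,[2,50,98],axis=0)))
E
```

```text
time_s: 26.18
ee_pos: [487.2, -354.8, -20.5]
ee_rot: [-180.0, 0.0, 26.3]
force: [0.2, 0.2, 0.8]
gripper_width: 69.2
gripper_force: 0.0
time_s: 26.85
ee_pos: [486.9, -354.5, 151.4]
ee_rot: [-180.0, 0.0, 26.3]
force: [1.9, -0.6, -0.3]
gripper_width: 91.4
gripper_force: 0.0
time_s: 27.52
ee_pos: [487.0, -354.6, 149.0]
ee_rot: [-179.9, 0.0, 26.3]
force: [0.7, 0.5, 0.4]
gripper_width: 91.1
gripper_force: 0.0
side 59 34 ((484.972412109375, -350.8004150390625), 20.631715774536133) [ 481.61343091 -347.05475869   60.31471924] [-8.90172958e-03  1.37488308e-02  6.04512316e+01]
side 6.5 63 ((486.5370788574219, -349.9591064453125), 38.31377029418945) [ 484.71031845 -338.64929729    7.68984993] [-5.31772077e-03  4.57988330e-03  7.93484824e+00]
tray ((487.7132568359375, -352.9400939941406), (189.94139099121094, 178.95462036132812), 3.462315559387207)
[[539. -18.   7.]
 [557.  12.  42.]
 [581.  22.  50.]]
wrist 59 477 ((486.19342041015625, -354.5101318359375), 19.833539962768555) [ 486.57283145 -354.28022141   62.96698709] [-7.06214906e-04  7.28979797e-04  6.28696121e+01]
wrist 6.5 1680 ((486.0995178222656, -354.4557189941406), 43.361473083496094) [ 497.04988117 -347.39472353    8.15478466] [5.24729101e-04 8.17653329e-04 8.18406103e+00]
tray ((488.10784912109375, -356.6021728515625), (191.75035095214844, 174.48980712890625), 2.5048458576202393)
[[540. -24.   5.]
 [546. -19.  14.]
 [555.  -6.  26.]]
```

View pics/k.png

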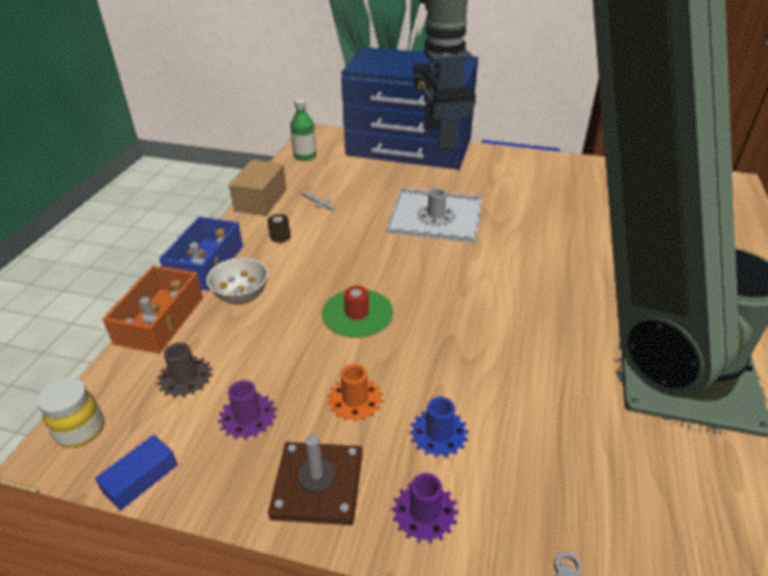

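The red cap stands on the mat at (357,302), and the bright sprocket lies flat and centred in the tray at (437,208). The gripper is clear of both.

```bash
python3 -c "from workcell import env; print(env.job_done())"
```

```text
the job is handed in; nothing more can be done
None
```

I handed the job in at about 28 s of the 64 s allowed (the verdict itself was not shown): the red cap stands upright and released near the centre of the green mat, and the bright sprocket lies flat, sleeve up, near the centre of the tray. My first grip attempt closed just above the cap without touching it, because the reported tool height was about 41 mm too low; I corrected for that.

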